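Press a jar lid home on the guarded bench press

TASK

Push the slide of the small bench press fully in with the fingertips, so that the jar standing on it comes under the ram. Then reach down through the guard's window without touching the guard, press the lever pad all the way down for a moment so that the ram pushes the lid home on the jar, and let the lever come back up. Do not touch or lift the jar itself (nothing needs to be grasped), and leave the bottles standing around the press as they are.

Things in the scene. Friction and masses are not known exactly. Their poses are not given: they have to be found in the camera images.
- press: Grey bench press fixed to the table, under 112 mm tall; origin at the underside of its base plate (120 mm in x; y from -105 to +137 mm; 10 thick; a 90 mm wide tongue under the slide reaches to x = -135 mm). x points away from the robot into the press, y left, z up; turned up to 0.25 rad. Slide and ram lie on the line y = -45 mm, lever pad at y = +75, lever pivot at y = -92. All points but the pad share its axes.
- guard: Grey sheet hood over the lever pad, fixed to the press, origin at the press origin; not to be touched. Its flat top (120 x 120 mm, centred at press y = +75 mm, upper face 108 mm above the table, rounded edge bar round the window to 110 mm) has one square window; solid front and left walls, open right and back. The lever is to be pressed through the window only.
- guard_window (a point): Centre of the guard's window, at the top face of the guard, 108 mm above the table. The clear opening is 82 x 82 mm (41 mm to each side along the press x and y).
- lever (a joint): Angle of the lever in rad: 0 up (at rest), 0.17 fully down at its stop. A spring brings it back up; pressed at the pad it takes about 4 N at first and about 8 N at the bottom. It is geared to the ram, which goes down 8 mm.
- lever_pad (a point): Centre of the top of the lever's round black rubber pad (36 mm across, facing up), straight below the window's centre, 96 mm above the table (12 mm under the guard's top face) at rest. Fully pressed it is 28 mm lower, 68 mm above the table. The pad's arm is a 16 mm wide steel bar that leaves the guard on the right.
- slide (a joint): Travel of the slide in m along the press x: 0 pulled out towards the robot (start), 0.070 fully in at its stop, jar under the ram. It stays where it is left; it takes 2 to 4 N to push slowly.
- push_plate (a point): Middle of the front face (towards the robot, press -x) of the slide's upright push plate, 45 mm above the table; the plate is 70 mm wide along y, 8 mm thick in x, top edge 61 mm above the table. Before it lie the base tongue (top 10 mm above the table) and two rails (top 21 mm, 41 mm either side of the slide's middle).
- nest (a point): Centre of the floor of the slide's round 46 mm nest (6 mm deep, floor 17 mm above the table), 58 mm behind the push plate's front face; it moves with the slide.
- jar: Loose amber salve jar, 44 mm in diameter, standing in the nest, origin at the centre of its underside; with its metal lid loosely on it is 45 mm tall, with the lid home 40 mm.
- lid (a joint): How far the jar's lid has been pushed on, in m: 0 loose (a 5 mm gap shows under it), 0.005 home on the jar's shoulder. It takes 3 N and stays where it is pushed.
- rollon: Bystander: small loose bottle with a black cap, 29 mm in diameter, 78 mm tall, right of the slide; origin at the centre of its underside.
- vial: Bystander: small open loose brown glass vial, 29 mm in diameter, 66 mm tall, in front of the guard; origin at the centre of its underside.
- boston: Bystander: loose brown bottle with a black cap, 39 mm in diameter, 102 mm tall, behind the press; origin at the centre of its underside.

How it is judged:
By the outcome, as a careful person would: the job done as asked, in the order asked, and still so for the second after the job is handed in, with the robot touching nothing.
It also fails if it takes over 51 s, if anything falls off the work surface, if the arm or the gripper's body presses on something with over 40 N, if the wrist force passes 120 N, or if a joint passes its speed limit or range.

ROBOT

A 7-joint arm with a two-finger parallel gripper is mounted at the origin on a cart in front of the work surface, level with it; the furniture and walls round the work are solid. World frame = base frame: x ahead of the robot, y to its left, z up, the work surface at z = 0. Lengths are in m, angles in rad, forces in N, time in s.
With the tool pointing down it reaches from about 0.4 to 0.9 m from the base axis. Payload 5.6 kg.
Tool frame: the origin (TCP) lies at the very end of the fingers, on their centre line; the grasp point (between the pads) lies 19 mm behind it; z points along the fingers, y is the direction in which the jaws open and shut (so a half turn about z gives the same grasp; the last joint's range is limited). The gripper opens to 92 mm and grips with 3 to 60 N. Pads are 20 mm wide; open, the fingers measure 128 mm over their backs; the gripper's body (75 mm by 189 mm) begins 69 mm behind the grasp point.
Start: joints at [-1.368, 0.468, -0.012, 1.603, 0.006, 1.071, -0.056], TCP at [0.158, 0.63, 0.215] pointing down, gripper open.
Joint ranges: [-2.53, 2.53], [-0.31, 2.02], [-1.57, 1.55], [0.28, 2.44], [-1.29, 4.43], [0.15, 1.84], [-2.92, 2.92]. Speed limits (rad/s): [2.57, 2.57, 3.14, 3.14, 3.14, 3.14, 3.14].

INTERFACE

Orientations are given as a unit quaternion [w, x, y, z].
In Python, from bench import r gives the robot as it stands.
- The arm moves only by the shell command python3 -m handwheel 'ROWS' [OPENING] [FORCE]. ROWS is JSON, one flat list of numbers, 6 for each row, row after row: the shift along the tool's x, y, z in mm, then the turn, a rotation vector about the tool's x, y, z in degrees. In form: [dx, dy, dz, wx, wy, wz, dx, dy, dz, wx, wy, wz, ...]. A call has 1 to 10 rows; each row shifts and turns the commanded pose from where the row before left it, along the tool's axes as they then stand; what a row does not reach is not made up. A row lasts 1/8 s, in which the tool goes at most 62.5 mm and 10.7 degrees, less where a joint would pass 70% of its speed; a pose out of reach is approached as far as the arm can. A call with a gripper value outside its range is refused whole. OPENING is the finger opening in mm, from 0 to 91.9, set as the call begins (- or left out, the last holds). The fingers move at their own pace and stop on an object; FORCE is the grip in N (left out, the last holds). Time passes only in rows, so rows that do not move let the fingers close. It gives the time, the measured TCP pose, the force and the opening at its end, in the units of the state.
- r.observe(): the state, without advancing time (a new reading comes with each control period).
- r.capture(name): name is "side" or "top"; returns the picture (400x640x3 uint8, red, green, blue); there is no depth.
- r.calibration(name): a dict with "mtx" (3x3 intrinsics, pixels), "k1" (the pictures are not rectified: a ray, as slopes to the right and down, at radius r is drawn at 1 + k1 r^2 times it, then the intrinsics apply), "world_to_cam" (4x4, takes a point from world to camera coordinates). Camera axes: x right, y down, z forward; pixel columns grow to the right and rows downward; lengths in m; the calibration is good to about 2 mm. A picture is of the moment at which its call begins. calibration takes no time and is no camera call.
- r.finish_job(): hands the job in, once; it reports no verdict.
The state is a dict: "clock": time; "joints": joint angles; "joint_vel": joint speeds; "joint_torque": joint torques, N m; "eef_pos": TCP position; "tcp_rot": TCP orientation; "contact_force": force on the tool from outside, world axes, zero at the start; "ft_torque": the same for the moment, N m; "gripper_width": finger opening in m.
Only numpy, scipy, OpenCV 4.12 (cv2) and the standard library are available. Lean on these libraries where they do the work, as an engineer would, in place of code of your own. Each camera call takes 0.05 s, during which the arm holds its last target.

## Working session

There is one attempt and no reset: what is moved stays moved. The work goes in short steps, Python scripts to look and compute and a shell command to move; the robot and the scene stay as the last step left them, time stands still between calls to the robot, and variables do not carry over. Pictures are saved under pics/ and viewed, and the job is handed in when it is done.

```bash
ls; mkdir -p pics
python3 - <<'E'
from bench import r
import cv2
for n in("side","top"):
    im=r.capture(n); cv2.imwrite(f"pics/{n}0.png",im[:,:,::-1])
    c=r.calibration(n); print(n,c)
print(r.observe())
E
```

```text
pics
side {'mtx': array([[417.34358863,   0.        , 328.37876023],
       [  0.        , 417.34358863, 198.35202381],
       [  0.        ,   0.        ,   1.        ]]), 'k1': -0.00361777866148985, 'world_to_cam': array([[-0.95178053, -0.3063952 , -0.0153558 ,  0.58704607],
       [-0.14084288,  0.48088349, -0.86539838,  0.04088061],
       [ 0.27253826, -0.82150657, -0.50084913,  0.99406764],
       [ 0.        ,  0.        ,  0.        ,  1.        ]])}
top {'mtx': array([[493.88160168,   0.        , 310.79861211],
       [  0.        , 493.88160168, 199.75408145],
       [  0.        ,   0.        ,   1.        ]]), 'k1': -0.09953314782559068, 'world_to_cam': array([[-0.01387752, -0.99988328, -0.00639027,  0.31149017],
       [-0.9948309 ,  0.01444977, -0.10051208,  0.51185231],
       [ 0.10059268,  0.00496238, -0.99491532,  0.87706643],
       [ 0.        ,  0.        ,  0.        ,  1.        ]])}
{'clock': 0.1, 'joints': array([-1.36798126,  0.46828262, -0.01160327,  1.60352928,  0.00601487,
        1.07140914, -0.05629557]), 'joint_vel': array([-6.31818374e-04, -1.05359789e-03, -1.47434182e-04, -2.83289194e-03,
       -4.83154135e-04, -8.88691553e-05,  7.42940412e-04]), 'joint_torque': array([ 1.09919514e-03, -5.21649528e+01, -1.24981126e-02, -2.44369018e+01,
       -5.69025963e-02,  1.41358850e-02,  4.75605304e-05]), 'eef_pos': array([0.15811659, 0.6299303 , 0.21374076]), 'tcp_rot': array([-3.38009607e-05,  1.22624336e-01,  9.92452839e-01, -7.96397053e-04]), 'contact_force': array([-0.81936599, -0.01778946,  0.24196649]), 'ft_torque': array([-0.04122364, -0.02506345, -0.04781331]), 'gripper_width': 0.09175448391789433}
```

View pics/side0.png

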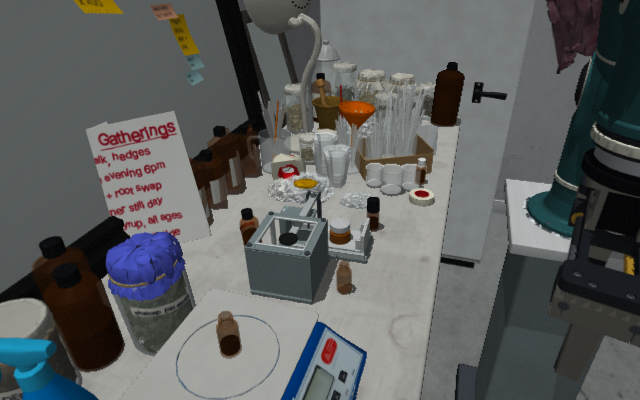

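View pics/top0.png

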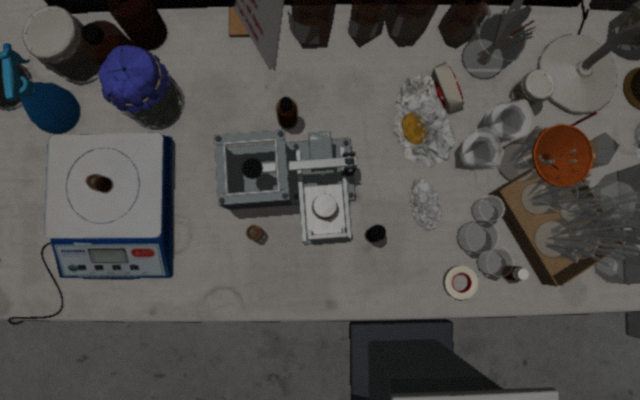

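Run:
```python
import cv2
im=cv2.imread("pics/top0.png")[85:255,205:405]
cv2.imwrite("pics/top0c.png",cv2.convertScaleAbs(cv2.resize(im,(800,600)[:1]+(680,),interpolation=cv2.INTER_CUBIC)[:600],alpha=1.5))
im=cv2.imread("pics/top0.png")[110:255,205:398]
cv2.imwrite("pics/top0c.png",cv2.convertScaleAbs(cv2.resize(im,None,fx=4,fy=4,interpolation=cv2.INTER_CUBIC),alpha=1.5))
im=cv2.imread("pics/side0.png")[180:310,230:400]
cv2.imwrite("pics/side0c.png",cv2.convertScaleAbs(cv2.resize(im,None,fx=4,fy=4,interpolation=cv2.INTER_CUBIC),alpha=1.3))
```

```text
(no output)
```

View pics/top0c.png

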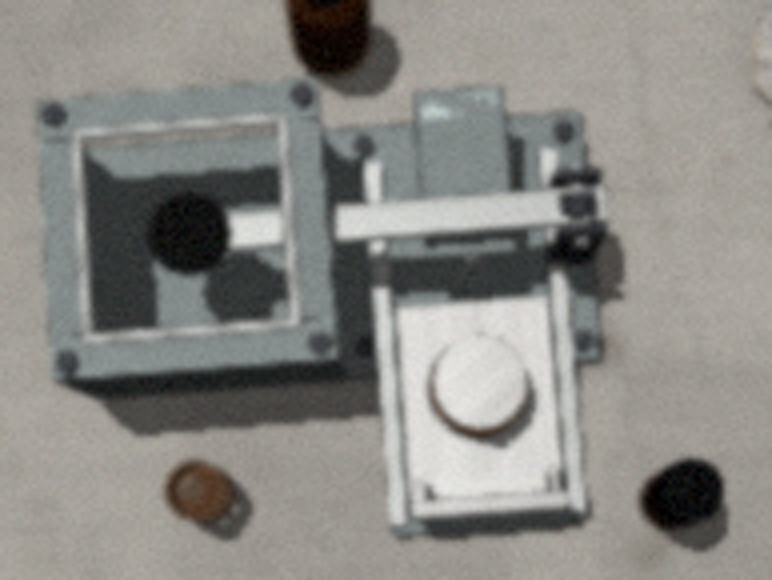

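View pics/side0c.png

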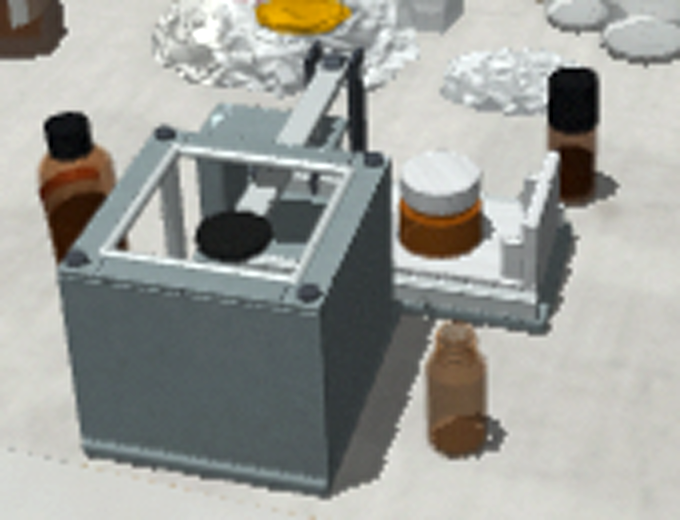

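```bash
cat > h.py <<'E'
import numpy as np, cv2
from bench import r
from scipy.optimize import least_squares
C={n:r.calibration(n) for n in("top","side")}
def proj(n,P):
    c=C[n];T=c["world_to_cam"];q=(T[:3,:3]@np.atleast_2d(P).T).T+T[:3,3]
    s=q[:,:2]/q[:,2:]; s=s*(1+c["k1"]*(s**2).sum(1,keepdims=True))
    return s*[c["mtx"][0,0],c["mtx"][1,1]]+c["mtx"][:2,2]
def onz(n,uv,z):
    return least_squares(lambda p:(proj(n,[p[0],p[1],z])[0]-uv),[.5,0]).x
def pw(p,q):
    c,s=np.cos(p[2]),np.sin(p[2]);return np.array([p[0]+c*q[0]-s*q[1],p[1]+s*q[0]+c*q[1],q[2]])
E
python3 - <<'E'
from h import *
t=lambda a,b:("top",a/4+205-.375,b/4+110-.375)
s=lambda a,b:("side",a/4+230-.375,b/4+180-.375)
L=[(t(40,103),(.06,.135,.108)),(t(318,83),(.06,.015,.108)),(t(337,355),(-.06,.015,.108)),(t(60,380),(-.06,.135,.108)),
(t(82,133),(.041,.116,.109)),(t(282,118),(.041,.034,.109)),(t(298,322),(-.041,.034,.109)),(t(92,337),(-.041,.116,.109)),
(t(190,232),(0,.075,.096)),
(s(60,270),(.06,.135,.108)),(s(322,297),(-.06,.135,.108)),(s(392,160),(-.06,.015,.108)),
(s(234,235),(0,.075,.096))]
for sub in ("top","side",None):
    LL=[l for l in L if sub in(None,l[0][0])]
    f=lambda p:np.concatenate([proj(l[0][0],pw(p,l[1]))[0]-l[0][1:] for l in LL])
    o=least_squares(f,[.5,0,0]);print(sub,o.x.round(4));print(f(o.x).reshape(-1,2).round(1).tolist())
p=o.x
print("jar top",onz("top",t(482,383)[1:],.062),"plate ends",onz("top",t(413,510)[1:],.061),onz("top",t(568,495)[1:],.061))
print("nest pred",[pw(p,(x,-.045,.061)) for x in(-.07,-.128)])
for n,u,z in(("vial",t(192,487),.066),("roll",t(685,492),.078),("bost",t(330,10),.1)): print(n,onz("top",u[1:],z))
E
```

```text
top [0.5703 0.3275 0.0652]
[[-0.3, -0.6], [0.5, -1.4], [1.0, 0.8], [-1.3, 0.3], [0.8, 1.8], [-0.9, 1.6], [-1.5, -1.4], [1.2, -1.2], [0.4, 0.2]]
side [0.5692 0.327  0.0749]
[[-0.5, -0.2], [0.5, 2.2], [-0.2, -1.4], [0.2, -1.2]]
None [0.57   0.3273 0.069 ]
[[-0.3, -0.2], [0.5, -1.2], [1.3, 1.0], [-1.0, 0.7], [0.9, 2.2], [-0.9, 1.8], [-1.2, -1.2], [1.4, -0.8], [0.6, 0.5], [-1.3, -0.4], [-0.6, 2.3], [-0.7, -1.3], [-0.6, -1.2]]
jar top [0.50237699 0.2789939 ] plate ends [0.44718154 0.31004178] [0.4527458  0.24217259]
nest pred [array([0.50329312, 0.27761311, 0.061     ]), array([0.44543102, 0.27361587, 0.061     ])]
vial [0.45832672 0.40617935]
roll [0.45271468 0.1930202 ]
bost [0.66073264 0.34239893]
```

```bash
cat >> h.py <<'E'
P=[.570,.3275,.068]
from scipy.spatial.transform import Rotation as Ro
def where():
    o=r.observe();w,x,y,z=o["tcp_rot"];M=Ro.from_quat([x,y,z,w]).as_matrix()
    c,s=np.cos(P[2]),np.sin(P[2]);Rp=np.array([[c,-s,0],[s,c,0],[0,0,1]])
    q=Rp.T@(o["eef_pos"]-[P[0],P[1],0])
    want=Rp@np.diag([-1,1,-1.])
    print("t",o["clock"],"press mm",(q*1e3).round(1),"turn to want(tool,deg)",np.degrees(Ro.from_matrix(M.T@want).as_rotvec()).round(1),"F press",(Rp.T@o["contact_force"]).round(1),"w",o["gripper_width"])
E
python3 -c "
from h import *
where()"
python3 -m handwheel '[0,0,0,0,0,-4.5,0,0,0,0,0,-4.5,0,0,0,0,0,-4.5,0,0,0,0,0,-4.5]' 0 20
python3 -c "
from h import *
where()"
```

```text
t 0.1 press mm [-390.4  329.7  213.7] turn to want(tool,deg) [ -0.1  -0.  -18. ] F press [-0.8  0.   0.2] w 0.09175448391789433
clock: 0.6
eef_pos: [0.1582, 0.6301, 0.214]
tcp_rot: [-0.0, -0.035, 0.999, -0.001]
contact_force: [0.1, -0.0, -0.3]
gripper_width: 0.0542
t 0.6 press mm [-390.3  329.9  214. ] turn to want(tool,deg) [-0.1 -0.   0.2] F press [ 0.1 -0.  -0.3] w 0.05418695576622056
```

```bash
python3 -m handwheel '[-22,-37,0,0,0,0,-22,-37,0,0,0,0,-22,-37,0,0,0,0,-22,-37,0,0,0,0,-22,-37,0,0,0,0,-22,-37,0,0,0,0,-22,-37,0,0,0,0,-22,-37,0,0,0,0,-22,-37,0,0,0,0,-22,-37,0,0,0,0]'
python3 -c "
from h import *
where()
for n in C: cv2.imwrite(f'pics/{n}1.png',r.capture(n)[:,:,::-1])"
```

```text
clock: 1.85
eef_pos: [0.4034, 0.275, 0.2145]
tcp_rot: [-0.0, -0.034, 0.999, -0.0]
contact_force: [0.1, -0.6, -0.0]
gripper_width: 0.0005
t 1.85 press mm [-169.7  -41.1  214.5] turn to want(tool,deg) [-0. -0.  0.] F press [ 0.  -0.6 -0. ] w 0.00047582187139079494
```

View pics/side1.png

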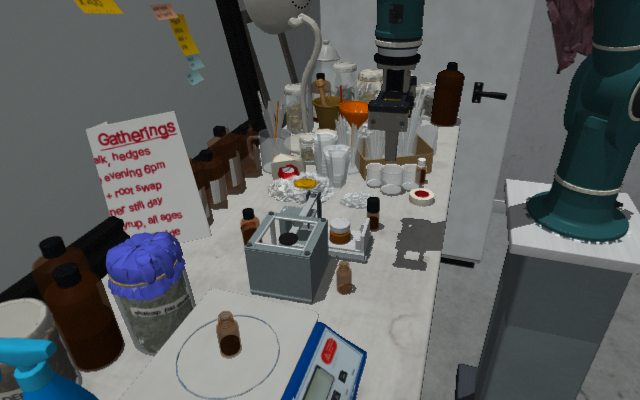

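View pics/top1.png

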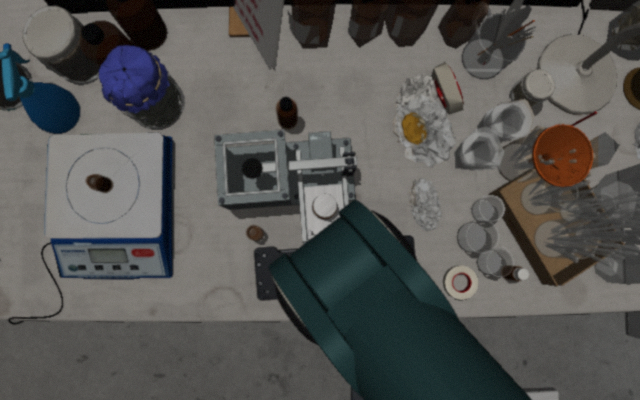

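```bash
python3 -m handwheel '[0,-4,29,0,0,0,0,0,29,0,0,0,0,0,29,0,0,0,0,0,29,0,0,0,0,0,29,0,0,0,0,0,28,0,0,0,0,0,0,0,0,0]'
python3 -c "
from h import *
where()
im=r.capture('side')[:,:,::-1][120:280,260:460]
cv2.imwrite('pics/side2.png',cv2.resize(im,None,fx=3.7,fy=3.7,interpolation=cv2.INTER_CUBIC))
print(((proj('side',r.observe()['eef_pos'])[0])-[260,120])*3.7)"
```

```text
clock: 2.82
eef_pos: [0.4014, 0.2718, 0.0398]
tcp_rot: [-0.002, -0.034, 0.999, -0.001]
contact_force: [-0.7, -1.1, -0.0]
gripper_width: 0.0005
t 2.825 press mm [-172.   -44.1   39.8] turn to want(tool,deg) [-0.1 -0.2  0.1] F press [-0.8 -1.  -0. ] w 0.000536117199321068
[468.50225598 432.92800595]
```

View pics/side2.png

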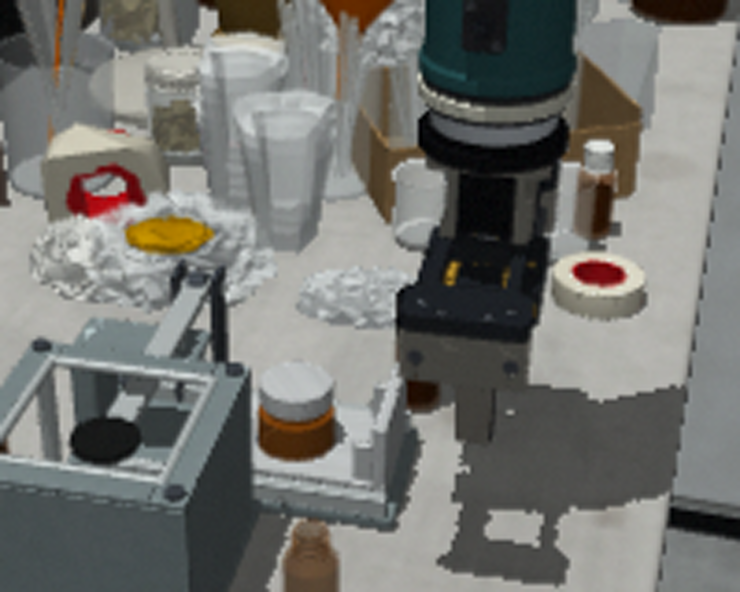

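```bash
python3 -m handwheel '[-12,-1,-2,0,0,0,-10,0,0,0,0,0,-5,0,0,0,0,0,-4,0,0,0,0,0,-4,0,0,0,0,0,-4,0,0,0,0,0,-4,0,0,0,0,0,-4,0,0,0,0,0]'
python3 -c "
from h import *
where()"
python3 -m handwheel '[-4,0,0,0,0,0,-4,0,0,0,0,0,-5,0,0,0,0,0,-5,0,0,0,0,0,-5,0,0,0,0,0,-5,0,0,0,0,0,-5,0,0,0,0,0]'
python3 -c "
from h import *
where()"
```

```text
clock: 3.88
eef_pos: [0.4502, 0.2744, 0.0435]
tcp_rot: [-0.0, -0.034, 0.999, -0.0]
contact_force: [-2.1, -1.1, 1.1]
gripper_width: 0.0004
t 3.875 press mm [-123.1  -44.8   43.5] turn to want(tool,deg) [-0. -0.  0.] F press [-2.2 -1.   1.1] w 0.00036284086459485504
clock: 4.75
eef_pos: [0.4834, 0.2765, 0.0435]
tcp_rot: [-0.0, -0.034, 0.999, -0.0]
contact_force: [-2.4, -2.3, 0.7]
gripper_width: 0.0001
t 4.75 press mm [-89.9 -45.   43.5] turn to want(tool,deg) [-0. -0.  0.] F press [-2.6 -2.1  0.7] w 8.780308567460067e-05
```

```bash
python3 -m handwheel '[-4,0,0,0,0,0,-4,0,0,0,0,0,-4,0,0,0,0,0,-3,0,0,0,0,0,-2,0,0,0,0,0,-1,0,0,0,0,0]'
python3 -c "
from h import *
where()
for n in C:
  im=r.capture(n)[:,:,::-1]
  im=im[120:280,230:430] if n=='side' else im[100:260,200:400]
  cv2.imwrite(f'pics/{n}3.png',cv2.convertScaleAbs(cv2.resize(im,None,fx=3.7,fy=3.7,interpolation=cv2.INTER_CUBIC),alpha=1.3))"
```

```text
clock: 5.5
eef_pos: [0.5011, 0.278, 0.0435]
tcp_rot: [-0.0, -0.034, 0.999, 0.0]
contact_force: [-2.2, -1.8, -0.9]
gripper_width: 0.0006
t 5.5 press mm [-72.1 -44.7  43.5] turn to want(tool,deg) [ 0. -0.  0.] F press [-2.3 -1.7 -0.9] w 0.0005864089336617819
```

View pics/side3.png

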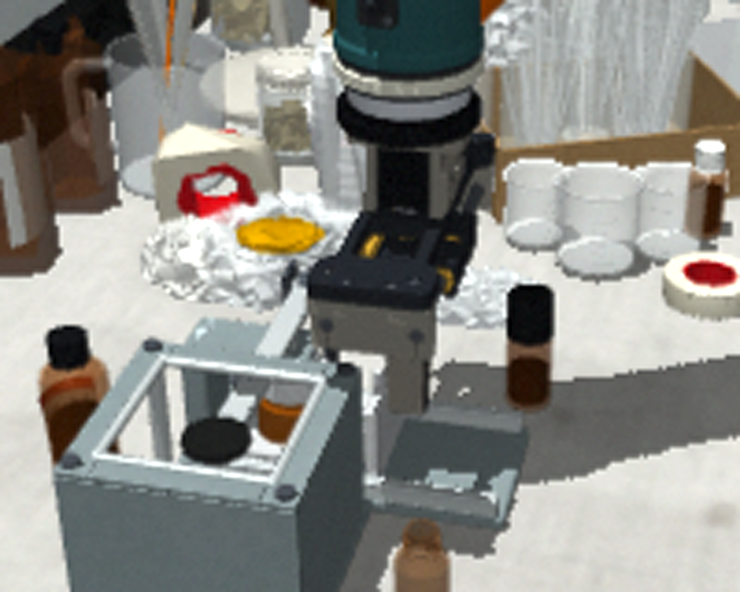

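Jar is now seen inside, near the ram (≈(285,415) in the crop); the slide is nearly in. I'll press on to the stop, in small steps watching the force.

```bash
python3 -m handwheel '[-2,0,0,0,0,0,-2,0,0,0,0,0,0,0,0,0,0,0]'
python3 -c "
from h import *
where()"
python3 -m handwheel '[-1,0,0,0,0,0,-1,0,0,0,0,0,-1,0,0,0,0,0,0,0,0,0,0,0]'
python3 -c "
from h import *
where()"
```

```text
clock: 5.98
eef_pos: [0.5042, 0.2784, 0.0436]
tcp_rot: [-0.001, -0.034, 0.999, -0.0]
contact_force: [-4.3, -2.0, 2.2]
gripper_width: 0.0001
t 5.975 press mm [-69.  -44.5  43.6] turn to want(tool,deg) [-0.  -0.1  0. ] F press [-4.5 -1.7  2.2] w 0.00011108763102701466
clock: 6.48
eef_pos: [0.5042, 0.2784, 0.0436]
tcp_rot: [-0.004, -0.035, 0.999, -0.001]
contact_force: [-11.9, -2.8, 8.9]
gripper_width: 0.0004
t 6.475 press mm [-68.9 -44.5  43.6] turn to want(tool,deg) [-0.1 -0.4  0.1] F press [-12.   -2.    8.9] w 0.0003967542807915139
```

```bash
python3 -m handwheel '[6,0,0,0,0,0,12,0,0,0,0,0,15,0,0,0,0,0,0,0,-29,0,0,0,0,0,-29,0,0,0,0,0,-29,0,0,0,0,0,-29,0,0,0,0,0,0,0,0,0]'
python3 -c "
from h import *
where()"
```

```text
clock: 7.48
eef_pos: [0.4759, 0.2773, 0.1618]
tcp_rot: [0.002, -0.034, 0.999, 0.001]
contact_force: [-0.2, -0.2, -1.4]
gripper_width: 0.0003
t 7.475 press mm [-97.3 -43.7 161.8] turn to want(tool,deg) [0.2 0.3 0. ] F press [-0.2 -0.2 -1.4] w 0.0003124954749615876
```

```bash
python3 -m handwheel '[-19,24,0,0,0,0,-19,24,0,0,0,0,-19,24,0,0,0,0,-20,24,0,0,0,0,-20,23,0,0,0,0,0,0,0,0,0,0,0,0,0,0,0,0]'
python3 -c "
from h import *
where()
for n in C:
  im=r.capture(n)[:,:,::-1]
  im=im[150:310,220:420] if n=='side' else im[100:260,200:400]
  cv2.imwrite(f'pics/{n}4.png',cv2.convertScaleAbs(cv2.resize(im,None,fx=3.7,fy=3.7,interpolation=cv2.INTER_CUBIC),alpha=1.3))
e=r.observe()['eef_pos'];print((proj('side',e)[0]-[220,150])*3.7,(proj('top',e)[0]-[200,100])*3.7)
"
```

```text
clock: 8.35
eef_pos: [0.5627, 0.4005, 0.1583]
tcp_rot: [-0.001, -0.034, 0.999, -0.001]
contact_force: [0.3, 0.9, 0.8]
gripper_width: 0.0005
t 8.35 press mm [ -2.3  73.3 158.3] turn to want(tool,deg) [-0.1 -0.1  0. ] F press [0.3 0.9 0.8] w 0.0005124215733705368
[246.16385135 213.1370234 ] [180.80901119 231.58083739]
```

View pics/side4.png

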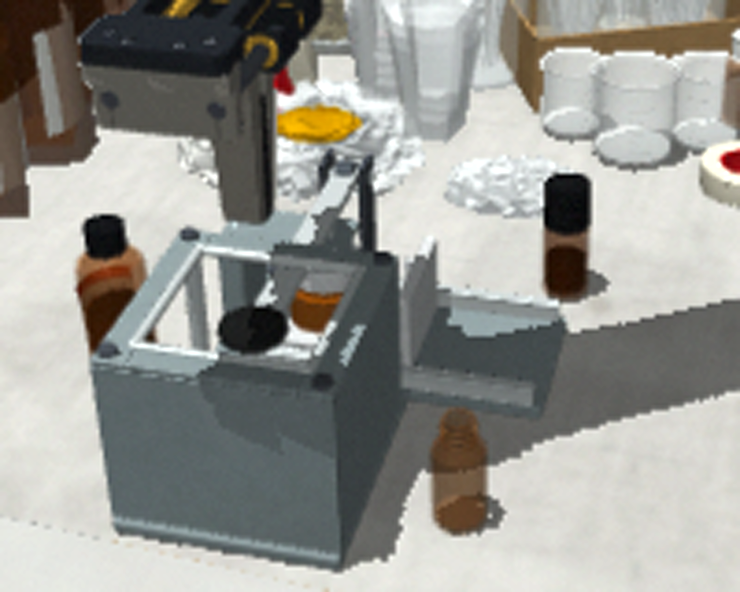

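View pics/top4.png

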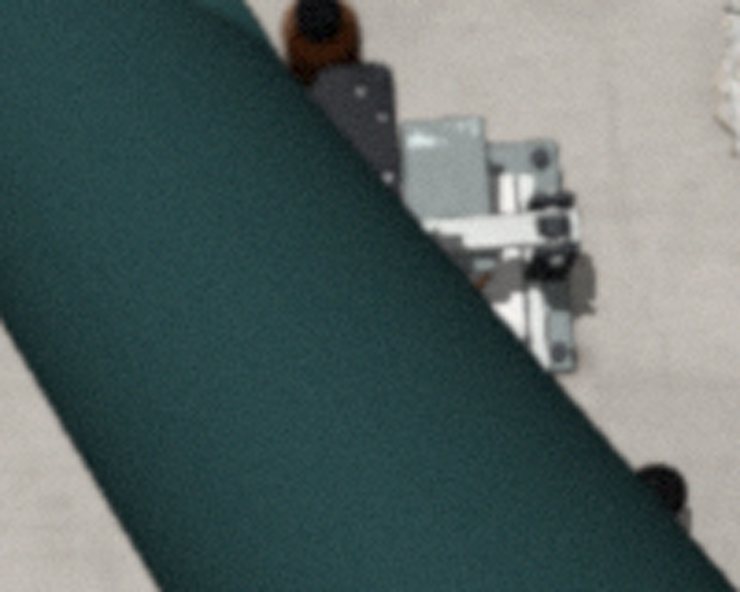

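```bash
python3 -m handwheel '[-2,1.5,15,0,0,0,0,0,20,0,0,0,0,0,18,0,0,0,0,0,6,0,0,0,0,0,5,0,0,0,0,0,5,0,0,0]'
python3 -c "
from h import *
where()"
```

```text
clock: 9.2
eef_pos: [0.5655, 0.4032, 0.091]
tcp_rot: [-0.0, -0.034, 0.999, -0.0]
contact_force: [-2.9, -1.8, 3.9]
gripper_width: 0.0004
t 9.2 press mm [ 0.7 75.8 91. ] turn to want(tool,deg) [-0. -0.  0.] F press [-3.  -1.6  3.9] w 0.0004009426244334153
```

```bash
python3 -m handwheel '[0,0,5,0,0,0,0,0,5,0,0,0,0,0,4,0,0,0,0,0,4,0,0,0,0,0,3,0,0,0,0,0,0,0,0,0]'
python3 -c "
from h import *
where()"
python3 -m handwheel '[0,0,2,0,0,0,0,0,2,0,0,0,0,0,0,0,0,0]'
python3 -c "
from h import *
where()"
```

```text
clock: 9.95
eef_pos: [0.5658, 0.4025, 0.0701]
tcp_rot: [-0.0, -0.034, 0.999, -0.0]
contact_force: [-1.8, -2.8, 6.6]
gripper_width: 0.0005
t 9.95 press mm [ 0.9 75.1 70.1] turn to want(tool,deg) [-0. -0. -0.] F press [-2.  -2.6  6.6] w 0.0004855304181180106
clock: 10.32
eef_pos: [0.5662, 0.4027, 0.0687]
tcp_rot: [0.0, -0.034, 0.999, -0.0]
contact_force: [-7.2, -5.6, 18.6]
gripper_width: 0.0005
t 10.325 press mm [ 1.3 75.3 68.7] turn to want(tool,deg) [-0.  0. -0.] F press [-7.5 -5.1 18.6] w 0.000467996987867577
```

```bash
python3 -m handwheel '[0,0,1,0,0,0,0,0,0,0,0,0,0,0,0,0,0,0]'
python3 -c "
from h import *
where()
im=r.capture('side')[:,:,::-1][150:310,220:420]
cv2.imwrite('pics/side5.png',cv2.convertScaleAbs(cv2.resize(im,None,fx=3.7,fy=3.7,interpolation=cv2.INTER_CUBIC),alpha=1.3))"
```

```text
clock: 10.7
eef_pos: [0.5663, 0.4027, 0.0685]
tcp_rot: [0.0, -0.034, 0.999, -0.0]
contact_force: [-8.2, -7.1, 22.9]
gripper_width: 0.0005
t 10.7 press mm [ 1.4 75.3 68.5] turn to want(tool,deg) [-0.  0. -0.] F press [-8.7 -6.5 22.9] w 0.0004944426837316238
```

View pics/side5.png

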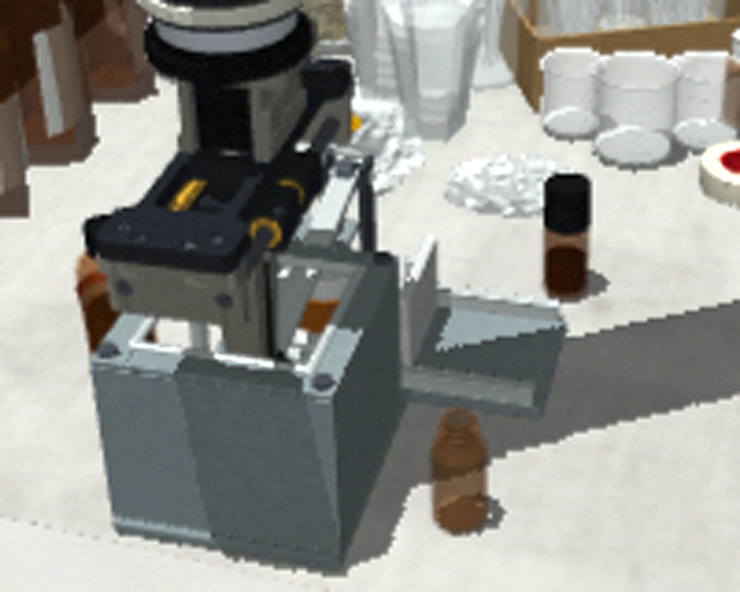

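```bash
python3 -m handwheel '[0,0,-4,0,0,0,0,0,-6,0,0,0,0,0,-8,0,0,0,0,0,-10,0,0,0,0,0,-15,0,0,0,0,0,-25,0,0,0,0,0,-30,0,0,0,0,0,-30,0,0,0,0,0,0,0,0,0]'
python3 -c "
from h import *
where()"
python3 -m handwheel '[30,0,0,0,0,0,40,0,0,0,0,0,40,0,0,0,0,0,40,0,0,0,0,0,40,0,0,0,0,0,0,0,0,0,0,0,0,0,0,0,0,0,0,0,0,0,0,0]'
python3 -c "
from h import *
where()
for n in C:
  im=r.capture(n)[:,:,::-1]
  im=im[150:310,220:420] if n=='side' else im[100:260,200:400]
  cv2.imwrite(f'pics/{n}6.png',cv2.convertScaleAbs(cv2.resize(im,None,fx=3.7,fy=3.7,interpolation=cv2.INTER_CUBIC),alpha=1.3))
"
```

```text
clock: 11.88
eef_pos: [0.5673, 0.4041, 0.1957]
tcp_rot: [0.002, -0.034, 0.999, 0.002]
contact_force: [0.6, -0.2, -0.7]
gripper_width: 0.0007
t 11.875 press mm [  2.5  76.6 195.7] turn to want(tool,deg) [0.2 0.3 0. ] F press [ 0.6 -0.3 -0.7] w 0.0006919482100747202
clock: 12.88
eef_pos: [0.3773, 0.3899, 0.1922]
tcp_rot: [0.0, -0.033, 0.999, -0.0]
contact_force: [-0.2, -0.0, -0.2]
gripper_width: 0.0003
t 12.875 press mm [-188.    75.4  192.2] turn to want(tool,deg) [-0.   0.  -0.1] F press [-0.2 -0.  -0.2] w 0.0002956534089992572
```

View pics/side6.png

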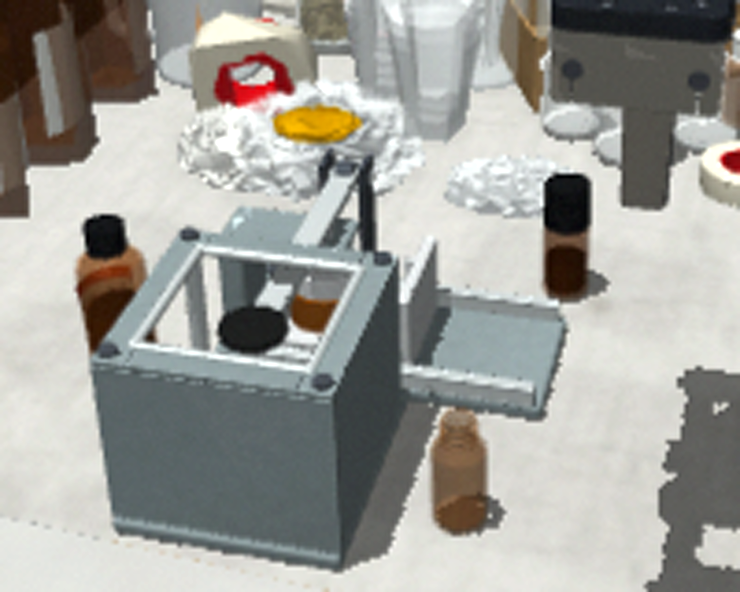

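View pics/top6.png

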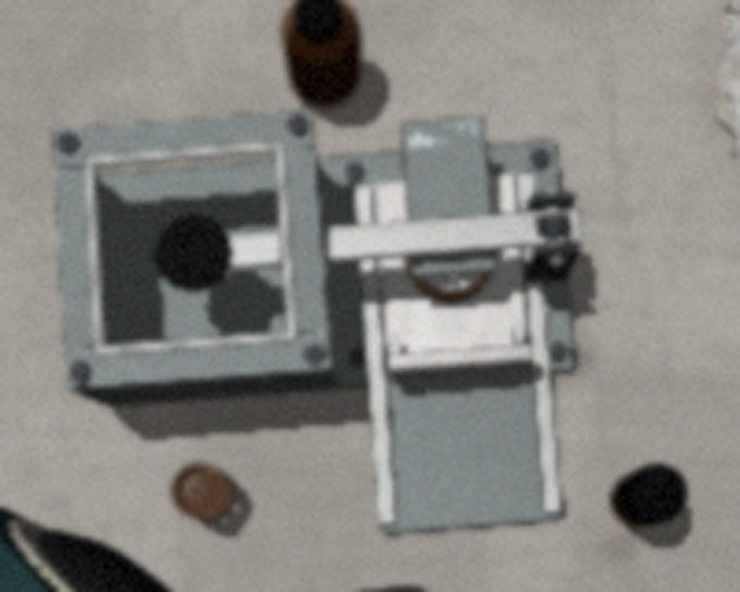

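```bash
python3 -c "
from h import *
for q in((393,367),(540,355)):
  w=onz('top',np.array(q)/3.7+[200,100],.061); c,s=np.cos(P[2]),np.sin(P[2]); d=w-P[:2]; print(c*d[0]+s*d[1],-s*d[0]+c*d[1])
a=cv2.imread('pics/side4.png')[230:380,200:420];b=cv2.imread('pics/side6.png')[230:380,200:420]
cv2.imwrite('pics/cmp.png',cv2.resize(np.hstack([a,b]),None,fx=1.8,fy=1.8))
from h import *
for z in(.017,.052,.057,.062):print(z,(proj('side',pw(P,(0,-.045,z)))[0]-[220,150])*3.7)
"
```

```text
-0.05703702022998887 -0.011577167444621268
-0.057082044041264574 -0.08180637416543717
0.017 [324.22021329 317.01675989]
0.052 [321.77973826 267.30261082]
0.057 [321.42329034 260.04045106]
0.062 [321.06484145 252.73724865]
```

View pics/cmp.png

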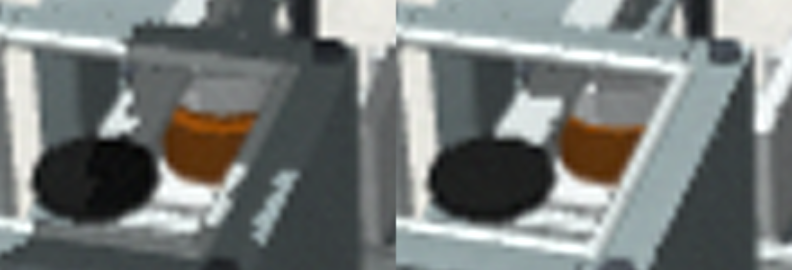

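```bash
python3 -c "
from bench import r
print(r.finish_job())"
```

```text
the job is handed in; nothing more can be done
None
```

I pushed the slide in with the closed fingertips until it hit its stop. Then I went down through the guard's window, pressed the lever pad to its stop for a moment, let it up and backed the arm clear. I handed the job in at about 13 s.

- **Slide:** the push force rose to 12 N with no further movement. In the last picture the plate's front is at press x = -57 mm, against -58 mm expected, so the slide is fully in.
- **Lever:** the fingertip stopped at 68.5 mm above the table with the force up to about 23 N; the pad's stated bottom is 68 mm. Afterwards the pad was back in its rest position.
- **Lid:** the bright gap under the lid, visible before the press, was gone in the enlarged side view afterwards. The guard hides part of the jar, so I saw only part of the lid's edge.
- **Surroundings:** the bottles stood where they were, and the wrist force gave no sign of touching the guard. The tool had no force on it at the end.

Small disagreement: my press measurements from the two cameras fit to within about 2 pixels (2–4 mm). That was well inside the window's spare room.

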